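# Change over the keep on the sloped deburring rest

### The job

Change over the part on the deburring rest: first take the finished brass lock keep off the rest and lay it flat, boss up, in the green tray. Then lift the fresh grey keep out of the open die and set it boss up on the rest's narrow sloped bar, centred along the bar, flat on it and with its lower long edge up against both red stops; lower it onto the bar before letting go rather than dropping it. Leave the oil bottle, jar, padlock and screwdriver where they stand.

Things in the scene. Friction and masses are not known exactly. Their poses are not given: they have to be found in the camera images.
- fresh: The fresh grey (bare metal) lock keep, lying in the die pocket at the start: flat flange 44 (x) x 100 (y) x 5 mm with a box-shaped boss 30 (x) x 50 (y) x 18 mm centred on top (total height 23 mm), a dark screw hole near each end; about 0.16 kg. Origin: centre of the flat underside; z out of the boss, y along the length. Alike both ways round.
- done: The finished brass lock keep, lying on the sloped bar at the start: flat flange 44 (x) x 100 (y) x 5 mm with a box-shaped boss 30 (x) x 50 (y) x 18 mm centred on top (total height 23 mm), a dark screw hole near each end; about 0.16 kg. Origin: centre of the flat underside; z out of the boss, y along the length. Alike both ways round.
- rest_bar: The sloped bar on top of the rest: dark steel, 18 (x) x 96 (y) mm, top face sloped 22 degrees. Origin: centre of its top face; z is that face's normal, x points uphill, y along the bar. Two red stops downhill at y = -38 and +38 mm, 8 mm wide, inner faces at x = -23 mm, 6 mm higher than the bar's top plane. A keep against both stops has its origin at x = -1 mm, z = 0.
- rest: The fixed blue deburring rest that carries the bar: base plate 90 (x) x 110 (y) x 12 mm and one pillar; the bar's centre is 120 mm above the bench. Short dark arms below the bar's top plane carry the stops. Origin: centre of the underside; the bar slopes down to -x of this body.
- die: The fixed open forming die (lower half), dark steel, 100 (x) x 150 (y) x 26 mm. Pocket 48 (x) x 104 (y) mm, 14 mm deep (floor at z = 12 mm), long sides cut away to the floor level over the middle 64 mm (|y| < 32 mm) for the fingers. The keep's boss stands proud. Origin: centre of the underside.
- tray: The fixed green tray, open on top, 130 (x) x 170 (y) x 30 mm outside, walls and floor 5 mm. Origin: centre of the underside.
- oil: Yellow oil bottle with red cap, standing, 54 mm diameter, 170 mm tall; a bystander. Origin: centre of its underside.
- jar: Amber jar with steel lid, standing, 60 mm diameter, 75 mm tall; a bystander. Origin: centre of its underside.
- padlock: Brass padlock lying flat, body 45 x 50 x 20 mm, shackle reaching to x = +57 mm; a bystander. Origin: centre of its underside.
- driver: Screwdriver with blue handle, 180 mm long, lying along its x axis; a bystander. Origin: centre of its underside.

How it is judged:
By the outcome, as a careful person would: the job done as asked, in the order asked, and still so for the second after the job is handed in, with the robot touching nothing.
It also fails if it takes over 69 s, if anything falls off the work surface, if the arm or the gripper's body presses on something with over 40 N, if the wrist force passes 120 N, or if a joint passes its speed limit or range.

### The arm

A 6-joint arm with a two-finger parallel gripper is mounted at the origin on the work surface. World frame = base frame: x ahead of the robot, y to its left, z up, the work surface at z = 0. Lengths are in m, angles in degrees, forces in N, time in s.
With the tool pointing down it reaches from about 0.3 to 0.75 m from the base axis. Payload 8.5 kg.
Tool frame: the origin (TCP) lies midway between the tips of the shut fingers; the grasp point (between the pads) lies 19 mm behind it; z points along the fingers, y is the line along which they close (so a half turn about z gives the same grasp; the last joint's range is limited). The gripper opens to 85 mm and grips with 20 to 120 N. Pads are 22 mm wide; open, the fingers measure 114 mm over their backs; the gripper's body (76 mm by 85 mm) begins 54 mm behind the grasp point. The pads swing forward as they close: fully open they stand 13 mm farther back than shut.
Start: joints at [61.862, 21.807, 74.336, -0, 83.858, -12.336], TCP at [0.15, 0.529, 0.231] pointing down, gripper open.
Joint ranges: [-178.18, 178.18], [-50.72, 133.34], [12.68, 142.11], [-81.47, 261.47], [9.98, 163.14], [-165.26, 165.26]. Speed limits (degrees/s): [136.94, 136.94, 180, 180, 180, 180].

### API

Orientations are given as a 3x3 rotation matrix whose columns are the frame's x, y, z axes.
In Python, from rig import env gives the robot as it stands. The module is installed in compiled form; this text tells all that it offers.
- The arm moves only by the tool jog_arm, never from a script. Its argument "targets" is a list of rows, each a list of 6 numbers: the shift along the tool's x, y, z in cm, then the turn, a rotation vector about the tool's x, y, z in degrees. A call has 1 to 8 rows; each row is the pose to reach, as a shift and turn from the pose commanded when the call began, along the tool's axes at that moment; what a row does not reach only later rows make up. A row lasts 1/12 s, in which the tool goes at most 41.7 mm and 7.16 degrees, less where a joint would pass 70% of its speed; a pose out of reach is approached as far as the arm can. A call with a gripper value outside its range is refused whole. "hand" is the opening, from 0 (shut) to 1 (fully open), set as the call begins (left out, the last holds). The fingers move at their own pace and stop on an object; "newtons" is the grip in N (left out, the last holds). Time passes only in rows, so rows that repeat a pose let the fingers close. It gives the time, the measured TCP pose, the force, the opening and the grip force at its end, in the units of the state.
- env.observe(): the state, without advancing time (a new reading comes with each control period).
- env.get_image(name): name is "side" or "top" or "wrist"; returns a dict with "frame" (420x560x3 uint8, red, green, blue), "depth" (420x560 float32, m along the optical axis (not along the pixel's ray), 0 where there is no reading), "fovy" (degrees; the focal length in pixels is half the picture's height over the tangent of half this angle, whatever the lens; pixels are square), "cx", "cy" (the principal point, pixels), "cam_to_world" (4x4, takes a point from camera to world coordinates). Camera axes: x right, y down, z forward; pixel columns grow to the right and rows downward; lengths in m; the calibration is good to about 2 mm. A picture is of the moment at which its call begins.
- env.close_job(): hands the job in; it is judged then, once.
Trained networks look in the newest picture that a camera, given by its name, has taken for a name from the list of things; names that differ only in an ending like _2 or _b are one class to them, and where a whole thing is asked for, a point or a joint stands for the part that bears it (a point fixed in the world has none). Each returns a list of dicts, best first, with "score" (0 to 1); they miss things now and then, are a little off and sometimes report something else, mostly with a low value. They report only what shows in the picture. A call takes as long as a camera call.
- env.regions_of(camera, target): "pixels" (420x560 bool, what is visible of it) and "point" ([row, column] in pixels, amid what is visible of it).
The state is a dict: "time_s": time; "q": joint angles; "qvel": joint speeds; "joint_efforts": joint torques, N m; "position": TCP position; "tool_rot": TCP orientation; "ft_force": force on the tool from outside, world axes, zero at the start; "wrist_torque": the same for the moment, N m; "grip_width": finger opening in m; "gripper_force": force on a finger pad.
Only numpy, scipy, OpenCV 4.12 (cv2) and the standard library are available. Lean on these libraries where they do the work, as an engineer would, in place of code of your own. Each camera call takes 0.05 s, during which the arm holds its last target. There are 200 camera calls.

## Working session

There is one attempt and no reset: what is moved stays moved. The work goes in short steps, Python scripts to look and compute and a tool call to move; the robot and the scene stay as the last step left them, time stands still between calls to the robot, and variables do not carry over. Pictures are saved under pics/ and viewed, at most 10 in all, crops included, and the job is handed in when it is done.

Besides the shell and the picture viewer there is one more tool, called as a command line: name --pt "numbers of a row" for each row, then --argument value for the rest. jog_arm: Moves the arm, as the interface text tells. Its arguments: {"type":"object","properties":{"targets":{"type":"array","items":{"type":"array","items":{"type":"number"}}},"hand":{"type":"number"},"newtons":{"type":"number"}},"required":["targets"]}

```bash
mkdir -p pics; cat > h.py <<'E'
import numpy as np, cv2
from rig import env
def cloud(im):
    d=im["depth"]; H,W=d.shape; f=H/2/np.tan(np.radians(im["fovy"])/2)
    v,u=np.mgrid[:H,:W]
    P=np.stack([(u-im["cx"])/f*d,(v-im["cy"])/f*d,d],-1)
    T=np.array(im["cam_to_world"]); return P@T[:3,:3].T+T[:3,3]
def save(im,name): cv2.imwrite(f"pics/{name}.png",im["frame"][:,:,::-1])
def rect(P):
    (c,s,a)=cv2.minAreaRect((P[:,:2]*1000).astype(np.float32)); return np.round(c,1),np.round(s,1),round(a,1)
E
python3 - <<'E'
from h import *
o=env.observe(); print(o["time_s"],o["position"],np.round(o["tool_rot"],3),o["grip_width"])
for c in ["side","top"]:
    im=env.get_image(c); save(im,c+"0"); X=cloud(im); print(c,im["fovy"],np.round(im["cam_to_world"],3).tolist())
    for t in ["fresh","done","rest_bar","rest","die","tray","oil","jar","padlock","driver"]:
        for r in env.regions_of(c,t)[:2]:
            m=r["pixels"]&(im["depth"]>0); P=X[m]
            if len(P)>20: print(t,round(r["score"],2),np.round(r["point"]),m.sum(),rect(P),"z",np.round(np.percentile(P[:,2],[2,50,98]),3))
E
```

```text
0.0 [0.14963812 0.52895174 0.23068519] [[-0.962  0.272 -0.001]
 [ 0.272  0.962 -0.001]
 [ 0.    -0.001 -1.   ]] 0.0852855316114592
side 52.08695947420244 [[0.919, -0.26, 0.296, 0.256], [-0.394, -0.626, 0.673, -0.715], [0.01, -0.735, -0.678, 0.825], [0.0, 0.0, 0.0, 1.0]]
fresh 0.6 [166. 213.] 258 (array([496.3, 337.5]), array([93.8, 47. ]), 64.5) z [0.013 0.026 0.038]
done 0.6 [192. 298.] 549 (array([628.5,   2.8]), array([43.5, 98.1]), 15.3) z [0.116 0.131 0.147]
done 0.3 [347. 313.] 5608 (array([ 510.6, -317. ]), array([151.4, 183.8]), 30.6) z [0.002 0.007 0.032]
rest_bar 0.6 [205. 299.] 52 (array([614.4,   2.3]), array([23.6, 88.6]), 15.7) z [0.08  0.11  0.119]
rest 0.67 [222. 296.] 1241 (array([628.4,  26.8]), array([102.7, 147.3]), 16.7) z [0.001 0.014 0.111]
die 0.82 [171. 214.] 942 (array([494.4, 339.8]), array([168.2, 108.9]), 65.8) z [0.003 0.024 0.03 ]
tray 0.87 [348. 312.] 5597 (array([ 510.4, -317. ]), array([151.8, 183.5]), 30.6) z [0.002 0.007 0.032]
oil 0.66 [183. 276.] 780 (array([615.3, 120.7]), array([ 48.2, 155.6]), 0.1) z [0.008 0.092 0.172]
jar 0.92 [235. 342.] 75
[... 732 characters left out ...]
52. 164.] 1332 (array([493.5, 334.1]), array([150.6, 100.8]), 65.1) z [0.008 0.023 0.029]
tray 0.63 [236. 174.] 1478 (array([497.8, 338.3]), array([161.8, 110.3]), 64.8) z [-0.001  0.023  0.029]
tray 0.62 [240. 404.] 2951 (array([ 504.9, -331.1]), array([135.6, 184.6]), 30.3) z [-0.     0.005  0.03 ]
oil 0.77 [195. 239.] 436 (array([625.6, 123.8]), array([51.2, 74.8]), 68.1) z [0.025 0.113 0.171]
jar 0.86 [168. 322.] 416 (array([700.8, -92. ]), array([53.6, 53.4]), 5.8) z [0.007 0.072 0.077]
padlock 0.67 [276. 288.] 378 (array([416.9,  -6. ]), array([77.3, 49.5]), 40.3) z [0.004 0.018 0.023]
driver 0.85 [155. 304.] 278 (array([748.5, -18.2]), array([ 25.6, 173.5]), 0.2) z [0.011 0.02  0.026]
```

View pics/side0.png

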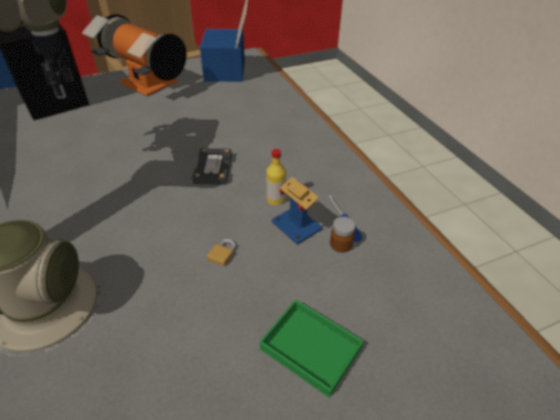

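View pics/top0.png

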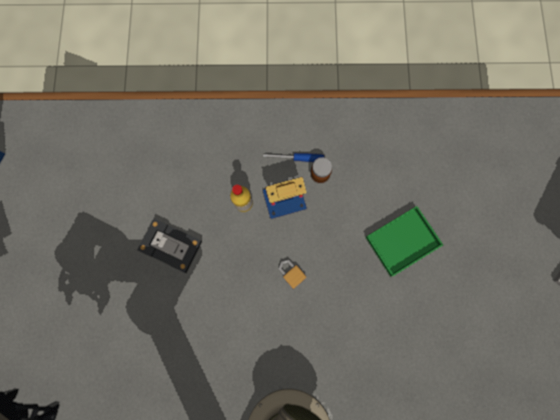

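The side view shows the brass keep on the rest (192,298), sloping down towards the robot. The die with the grey keep is at (170,213) and the tray at (347,312). The top view agrees: keep (189,284), die (245,170), tray (240,404), bottle (195,240) beside the rest.

```bash
cat >> h.py <<'E'
def fit(c,t,zlo=None,im=None):
    """tilted plane normal + rectangle in plane for a target"""
    im=im or env.get_image(c); X=cloud(im)
    r=env.regions_of(c,t)
    if not r: return None
    m=r[0]["pixels"]&(im["depth"]>0); P=X[m]
    if zlo is not None: P=P[P[:,2]>zlo]
    return P,r[0]["score"],im
def jog(R,p,o,Rt=None):
    "shift cm + rotvec deg in tool frame from commanded pose (measured used)"
    from scipy.spatial.transform import Rotation as Ro
    R=np.array(R); d=R.T@(np.array(p)-o)*100
    return np.round(np.r_[d,Ro.from_matrix(R.T@(R if Rt is None else Rt)).as_rotvec(degrees=True)],2)
E
python3 - <<'E'
from h import *
for c in ["side","top"]:
    P,s,im=fit(c,"done",0.09)
    yaw=np.radians(14.5)
    for yawd in [13.5,15,16.5]:
        y=np.radians(yawd); u=np.array([np.cos(y),np.sin(y),0]); w=np.array([-np.sin(y),np.cos(y),0])
        # tilted frame 22deg: uphill axis
        for t in [22]:
            ex=u*np.cos(np.radians(t))+np.array([0,0,1])*np.sin(np.radians(t)); n=np.cross(ex,w)
            q=np.stack([P@ex,P@w,P@n],1); print(c,yawd,"x",np.percentile(q[:,0],[1,50,99]).round(4),"y",np.percentile(q[:,1],[1,50,99]).round(4),"n",np.percentile(q[:,2],[5,25,50,75,95]).round(4))
E
```

```text
side 13.5 x [0.5924 0.6112 0.6364] y [-0.1924 -0.154  -0.0939] n [-0.1159 -0.1133 -0.1112 -0.0962 -0.0937]
side 15 x [0.589  0.6074 0.6325] y [-0.2083 -0.1696 -0.1101] n [-0.1142 -0.1118 -0.1098 -0.0948 -0.0922]
side 16.5 x [0.5847 0.6031 0.6282] y [-0.2241 -0.1851 -0.1258] n [-0.1124 -0.1101 -0.1081 -0.0931 -0.0906]
top 13.5 x [0.5904 0.6134 0.6341] y [-0.1892 -0.1404 -0.0917] n [-0.1167 -0.1148 -0.1126 -0.0977 -0.0948]
top 15 x [0.5871 0.6099 0.6301] y [-0.2051 -0.156  -0.1076] n [-0.1153 -0.1132 -0.1112 -0.0962 -0.0935]
top 16.5 x [0.5831 0.6059 0.6257] y [-0.2206 -0.1716 -0.1234] n [-0.1138 -0.1117 -0.1096 -0.0946 -0.0918]
```

jog_arm --pt "0 0 -6 0 0 0" --pt "0 0 -6 0 0 0"

```text
time_s: 1.47
position: [0.1499, 0.5294, 0.2942]
tool_rot: [[-0.962, 0.272, 0.001], [0.272, 0.962, 0.002], [-0.0, 0.002, -1.0]]
ft_force: [0.3, -0.3, 1.7]
grip_width: 0.0853
gripper_force: 0.0
```

```bash
cat >> h.py <<'E'
def frame(yawd,tilt):
    y,t=np.radians([yawd,tilt]); u=np.array([np.cos(y),np.sin(y),0]); w=np.array([-np.sin(y),np.cos(y),0])
    ex=u*np.cos(t)+np.array([0,0,np.sin(t)]); return np.stack([ex,w,np.cross(ex,w)],1)
def tool(F,flip=1): return np.stack([F[:,1]*flip,F[:,0]*flip,-F[:,2]],1)
def go(p,Rt):
    o=env.observe(); print("t",round(o["time_s"],2),"jog",jog(o["tool_rot"],p,o["position"],Rt).tolist(),"ft",np.round(o["ft_force"],1))
E
python3 - <<'E'
from h import *
F=frame(15,22); p=F@[.6105,-.159,-.117]; print(p)
go(p+F[:,2]*.17,tool(F))
E
```

```text
[0.63024597 0.00426498 0.12021681]
t 1.47 jog [-55.05, -40.72, 1.57, -19.87, -11.4, 58.43] ft [ 0.3 -0.3  1.7]
```

jog_arm --pt "-55 -40.7 1.5 -20 -11.4 58.4" --pt "-55 -40.7 1.5 -20 -11.4 58.4" --pt "-55 -40.7 1.5 -20 -11.4 58.4" --pt "-55 -40.7 1.5 -20 -11.4 58.4" --pt "-55 -40.7 1.5 -20 -11.4 58.4" --pt "-55 -40.7 1.5 -20 -11.4 58.4" --pt "-55 -40.7 1.5 -20 -11.4 58.4" --pt "-55 -40.7 1.5 -20 -11.4 58.4"

```text
time_s: 2.13
position: [0.3541, 0.2637, 0.2844]
tool_rot: [[-0.339, 0.88, 0.333], [0.941, 0.323, 0.104], [-0.016, 0.349, -0.937]]
ft_force: [0.7, 0.2, 0.4]
grip_width: 0.0853
gripper_force: 0.0
```

```bash
python3 - <<'E'
from h import *
F=frame(15,22); p=F@[.6105,-.159,-.117]
print(env.observe()["position"]); go(p+F[:,2]*.17,tool(F))
E
```

```text
[0.35414902 0.26370405 0.28436364]
t 2.13 jog [-33.22, 9.74, 4.88, -1.56, -0.9, 4.83] ft [0.7 0.2 0.4]
```

jog_arm --pt "-33.2 9.7 4.9 -1.6 -0.9 4.8" --pt "-33.2 9.7 4.9 -1.6 -0.9 4.8" --pt "-33.2 9.7 4.9 -1.6 -0.9 4.8" --pt "-33.2 9.7 4.9 -1.6 -0.9 4.8" --pt "-33.2 9.7 4.9 -1.6 -0.9 4.8" --pt "-33.2 9.7 4.9 -1.6 -0.9 4.8" --pt "-33.2 9.7 4.9 -1.6 -0.9 4.8" --pt "-33.2 9.7 4.9 -1.6 -0.9 4.8"

```text
time_s: 2.8
position: [0.5603, 0.0013, 0.2775]
tool_rot: [[-0.264, 0.895, 0.36], [0.965, 0.245, 0.097], [-0.001, 0.373, -0.928]]
ft_force: [0.9, 0.9, 0.5]
grip_width: 0.0853
gripper_force: 0.0
```

jog_arm --pt "-1 0.3 0.1 0 0 0" --pt "-1 0.3 0.1 0 0 0" --pt "-1 0.3 0.1 0 0 0"

```text
time_s: 3.05
position: [0.5648, -0.0054, 0.2772]
tool_rot: [[-0.264, 0.895, 0.359], [0.965, 0.245, 0.098], [-0.0, 0.372, -0.928]]
ft_force: [0.1, -0.1, 0.5]
grip_width: 0.0851
gripper_force: 0.0
```

```bash
python3 - <<'E'
from h import *
F=frame(15,22); p=F@[.6105,-.159,-.117]
o=env.observe(); print(o["position"],np.round(o["tool_rot"],3)); go(p+F[:,2]*.17,tool(F))
im=env.get_image("wrist"); save(im,"w1"); X=cloud(im)
T=np.array(im["cam_to_world"]);print(im["fovy"],np.round(T,3).tolist())
for t in ["done","rest_bar","rest"]:
    for r in env.regions_of("wrist",t)[:2]:
        m=r["pixels"]&(im["depth"]>0); P=X[m]
        print(t,r["score"],r["point"],m.sum())
        if t=="done": np.save("P.npy",P); 
        q=P@F; print("x",np.percentile(q[:,0],[1,50,99]).round(4),"y",np.percentile(q[:,1],[1,50,99]).round(4),"n",np.percentile(q[:,2],[5,25,50,75,95]).round(4))
E
```

```text
[ 0.56482619 -0.00538756  0.27724551] [[-0.264  0.895  0.359]
 [ 0.965  0.245  0.098]
 [-0.     0.372 -0.928]]
t 3.05 jog [-0.76, 0.2, 0.02, -0.17, -0.09, 0.29] ft [ 0.1 -0.1  0.5]
69.46401183619157 [[0.895, 0.15, 0.419, 0.494], [0.246, -0.952, -0.184, 0.052], [0.372, 0.268, -0.889, 0.41], [0.0, 0.0, 0.0, 1.0]]
done 0.55 [190.9, 285.5] 3808
x [0.5876 0.6089 0.6305] y [-0.2062 -0.1517 -0.1087] n [-0.1127 -0.1118 -0.1109 -0.0941 -0.0929]
rest_bar 0.5 [154.2, 259.0] 84
x [0.5807 0.5836 0.5859] y [-0.1938 -0.1177 -0.1118] n [-0.1199 -0.1118 -0.111  -0.1103 -0.1097]
rest 0.62 [167.8, 241.0] 3692
x [0.5249 0.5546 0.6075] y [-0.2062 -0.1436 -0.0996] n [-0.2256 -0.2132 -0.2074 -0.2019 -0.165 ]
rest 0.37 [155.2, 61.4] 3023
x [0.3424 0.3714 0.4094] y [-0.1496 -0.1183 -0.0876] n [-0.1493 -0.1357 -0.1285 -0.1236 -0.1189]
```

View pics/w1.png

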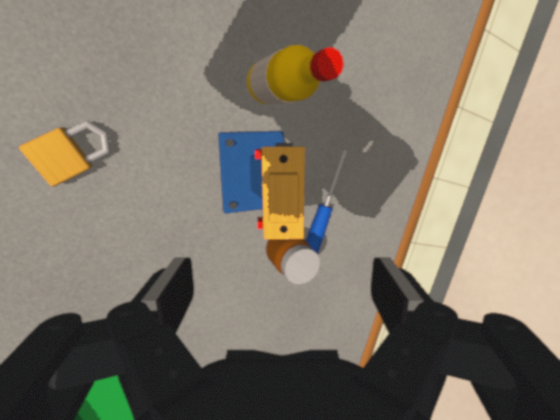

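The wrist view shows the brass keep at (285,192) against both red stops at (258,154) and (262,223), with the boss centred. The jar's top is below it, and the fingers will close across the boss.

```bash
cat >> h.py <<'E'
def keepfit(P,F,off=0):
    # plane fit on top-most flat face + rects in frame F
    q=P@F; top=np.percentile(q[:,2],97); B=q[q[:,2]>top-.005]; L=q[q[:,2]<=top-.010]; L=L[L[:,2]>top-.026]
    for n,A in [("boss",B),("flange",q[q[:,2]>top-.026])]:
        c,s,a=cv2.minAreaRect((A[:,:2]*1000).astype(np.float32)); print(n,len(A),np.round(c,1),np.round(s,1),round(a,1))
    for n,A in [("boss",B),("flange",L)]:
        Q=A-A.mean(0); c=np.linalg.lstsq(np.c_[Q[:,:2],np.ones(len(Q))],Q[:,2],rcond=None)[0]
        print(n,"plane n",(np.median(A[:,2])*1000).round(1),"slope deg",np.degrees(np.arctan(c[:2])).round(1))
E
python3 - <<'E'
from h import *
F=frame(15,22); keepfit(np.load("P.npy"),F)
P,s,im=fit("top","done",.09); keepfit(P,F)
P,s,im=fit("side","done",.09); keepfit(P,F)
E
```

```text
boss 1453 [ 608.9 -157.8] [50.1 29.6] 89.8
flange 3800 [ 608.9 -157.9] [ 44. 100.] 0.4
boss plane n -93.7 slope deg [ 0.3 -0.1]
flange plane n -111.6 slope deg [-0.   0.2]
boss 54 [644.6 -35. ] [22.4 17.4] 74.4
flange 85 [641.4 -34.1] [22.4 28.1] 74.0
boss plane n -78.3 slope deg [-16.2  -0.3]
flange plane n -100.8 slope deg [-21.5   1.1]
boss 203 [ 610.5 -158.4] [30.7 51.9] 1.6
flange 592 [ 610.5 -159.1] [ 46.8 102.4] 1.1
boss plane n -93.9 slope deg [0.4 0.1]
flange plane n -111.5 slope deg [-0.1  0.2]
```

```bash
python3 - <<'E'
from h import *
F=frame(15.1,22); Fo=frame(15,22)
p=Fo@[.609,-.158,-.1106]
go(p+F[:,2]*.06,tool(F)); go(p,tool(F))
E
```

```text
t 3.45 jog [-0.74, 0.03, 10.43, -0.1, -0.04, 0.3] ft [-1.2 -0.1  0.3]
t 3.45 jog [-0.74, 0.04, 16.43, -0.1, -0.04, 0.3] ft [-1.2 -0.1  0.3]
```

jog_arm --pt "-0.74 0.03 5 -0.1 0 0.3" --pt "-0.74 0.03 10.4 -0.1 0 0.3" --pt "-0.74 0.03 10.4 -0.1 0 0.3" --pt "-0.74 0.03 10.4 -0.1 0 0.3" --pt "-0.74 0.03 10.4 -0.1 0 0.3"

```text
time_s: 3.87
position: [0.6046, -0.002, 0.1811]
tool_rot: [[-0.26, 0.896, 0.36], [0.965, 0.241, 0.099], [0.002, 0.373, -0.928]]
ft_force: [0.1, 0.3, 1.0]
grip_width: 0.0853
gripper_force: 0.0
```

```bash
python3 - <<'E'
from h import *
F=frame(15.1,22); Fo=frame(15,22)
p=Fo@[.609,-.158,-.1106]
go(p,tool(F))
E
```

```text
t 3.87 jog [0.03, 0.03, 5.99, -0.09, -0.08, -0.04] ft [0.1 0.3 1. ]
```

Servoing is accurate. Descend and grip.

jog_arm --pt "0 0 2 0 0 0" --pt "0 0 4 0 0 0" --pt "0 0 5 0 0 0" --pt "0 0 6 0 0 0" --pt "0 0 6 0 0 0" --pt "0 0 6 0 0 0"

```text
time_s: 4.37
position: [0.6266, 0.0035, 0.1265]
tool_rot: [[-0.26, 0.895, 0.362], [0.966, 0.241, 0.098], [0.0, 0.375, -0.927]]
ft_force: [-0.2, 0.5, -0.1]
grip_width: 0.0853
gripper_force: 0.0
```

jog_arm --pt "0 0 0 0 0 0" --pt "0 0 0 0 0 0" --pt "0 0 0 0 0 0" --pt "0 0 0 0 0 0" --pt "0 0 0 0 0 0" --pt "0 0 0 0 0 0" --pt "0 0 0 0 0 0" --pt "0 0 0 0 0 0" --hand 0.2 --newtons 50

```text
time_s: 5.03
position: [0.6265, 0.0035, 0.1262]
tool_rot: [[-0.26, 0.895, 0.362], [0.966, 0.241, 0.098], [0.0, 0.375, -0.927]]
ft_force: [-3.2, -0.5, 6.6]
grip_width: 0.0287
gripper_force: 50.6
```

```bash
python3 - <<'E'
from h import *
F=frame(15.1,22); Fo=frame(15,22)
p=Fo@[.609,-.158,-.1106]
go(p,tool(F)); o=env.observe(); print(o["grip_width"],o["gripper_force"])
for c in ["top","side"]:
  im=env.get_image(c); X=cloud(im)
  for r in env.regions_of(c,"tray")[:2]:
    m=r["pixels"]&(im["depth"]>0); P=X[m]; fl=P[P[:,2]<.012]; rim=P[P[:,2]>.02]
    print(c,r["score"],rect(P),rect(rim),np.median(fl[:,2]))
E
```

```text
t 5.03 jog [0.07, -0.01, 0.06, 0.01, -0.01, -0.04] ft [-3.2 -0.5  6.6]
0.028694447118183468 50.59995889663696
top 0.74 (array([ 504.5, -329.7]), array([136.2, 182.4]), 29.9) (array([ 503.1, -324.8]), array([130.2, 171.8]), 30.3) 0.003951168821591744
side 0.63 (array([ 511.4, -316.6]), array([153.3, 183.3]), 30.6) (array([ 505.5, -326.8]), array([132.5, 170. ]), 30.5) 0.006240505705368493
```

jog_arm --pt "0 0 -1 0 0 0" --pt "0 0 -4 0 0 0" --pt "0 0 -7 0 0 0" --pt "0 0 -7 0 0 0"

```text
time_s: 5.57
position: [0.6014, -0.0039, 0.196]
tool_rot: [[-0.26, 0.893, 0.368], [0.966, 0.241, 0.096], [-0.003, 0.38, -0.925]]
ft_force: [0.8, 0.1, 0.2]
grip_width: 0.0289
gripper_force: 50.7
```

```bash
python3 - <<'E'
from h import *
F=frame(30.4,0); o=env.observe(); print(o["grip_width"],o["gripper_force"],o["position"])
go([.504,-.326,.10],tool(F))
E
```

```text
0.028927453455110146 50.666558146476746 [ 0.6014162  -0.00386526  0.19599286]
t 5.57 jog [-28.55, -20.12, 2.21, 22.18, 3.17, -15.12] ft [0.8 0.1 0.2]
```

jog_arm --pt "-28.5 -20.1 2.2 22 3.2 -15.1" --pt "-28.5 -20.1 2.2 22 3.2 -15.1" --pt "-28.5 -20.1 2.2 22 3.2 -15.1" --pt "-28.5 -20.1 2.2 22 3.2 -15.1" --pt "-28.5 -20.1 2.2 22 3.2 -15.1" --pt "-28.5 -20.1 2.2 22 3.2 -15.1" --pt "-28.5 -20.1 2.2 22 3.2 -15.1" --pt "-28.5 -20.1 2.2 22 3.2 -15.1"

```text
time_s: 6.23
position: [0.5066, -0.3114, 0.0982]
tool_rot: [[-0.506, 0.862, -0.005], [0.862, 0.506, 0.005], [0.007, -0.002, -1.0]]
ft_force: [1.2, -0.4, -0.9]
grip_width: 0.0288
gripper_force: 50.6
```

```bash
python3 - <<'E'
from h import *
F=frame(30.4,0); o=env.observe(); print(o["grip_width"],o["gripper_force"],o["position"])
go([.504,-.326,.05],tool(F))
E
```

```text
0.028825082564800847 50.606582164764404 [ 0.50658854 -0.31138594  0.09817499]
t 6.23 jog [-1.16, -0.95, 4.81, -0.12, -0.38, 0.01] ft [ 1.2 -0.4 -0.9]
```

jog_arm --pt "-1.16 -0.95 2 -0.1 -0.4 0" --pt "-1.16 -0.95 4.8 -0.1 -0.4 0" --pt "-1.16 -0.95 4.8 -0.1 -0.4 0" --pt "-1.16 -0.95 4.8 -0.1 -0.4 0" --pt "-1.16 -0.95 4.8 -0.1 -0.4 0"

```text
time_s: 6.65
position: [0.5057, -0.3243, 0.0522]
tool_rot: [[-0.507, 0.862, 0.001], [0.862, 0.507, -0.002], [-0.002, 0.0, -1.0]]
ft_force: [0.1, -0.5, -0.7]
grip_width: 0.0289
gripper_force: 50.5
```

```bash
python3 - <<'E'
from h import *
F=frame(30.4,0); o=env.observe(); print(o["position"])
go([.504,-.326,.0125],tool(F))
E
```

```text
[ 0.50570554 -0.32425023  0.05221853]
t 6.65 jog [-0.06, -0.24, 3.97, 0.01, 0.13, 0.05] ft [ 0.1 -0.5 -0.7]
```

jog_arm --pt "0 -0.2 1.5 0 0.1 0" --pt "0 -0.2 3 0 0.1 0" --pt "0 -0.2 3.5 0 0.1 0" --pt "0 -0.2 3.7 0 0.1 0" --pt "0 -0.2 3.9 0 0.1 0" --pt "0 -0.2 3.9 0 0.1 0" --pt "0 -0.2 3.9 0 0.1 0"

```text
time_s: 7.23
position: [0.5038, -0.3257, 0.0129]
tool_rot: [[-0.506, 0.862, 0.001], [0.862, 0.506, -0.001], [-0.001, 0.0, -1.0]]
ft_force: [-0.2, -0.2, -0.5]
grip_width: 0.0288
gripper_force: 50.6
```

Not yet touching; inch down until the force shows.

jog_arm --pt "0 0 0.1 0 0 0" --pt "0 0 0.1 0 0 0" --pt "0 0 0.15 0 0 0" --pt "0 0 0.15 0 0 0"

```text
time_s: 7.57
position: [0.5038, -0.3258, 0.012]
tool_rot: [[-0.506, 0.862, 0.001], [0.862, 0.506, -0.001], [-0.001, 0.0, -1.0]]
ft_force: [-1.8, 2.2, 9.3]
grip_width: 0.0291
gripper_force: 51.9
```

jog_arm --pt "0 0 0 0 0 0" --pt "0 0 0 0 0 0" --pt "0 0 0 0 0 0" --pt "0 0 0 0 0 0" --hand 0.7

```text
time_s: 7.9
position: [0.5034, -0.3256, 0.0104]
tool_rot: [[-0.506, 0.863, -0.0], [0.863, 0.506, 0.0], [0.001, -0.0, -1.0]]
ft_force: [0.8, 0.7, 0.7]
grip_width: 0.0595
gripper_force: 0.0
```

jog_arm --pt "0 0 -3 0 0 0" --pt "0 0 -7 0 0 0" --pt "0 0 -11 0 0 0" --pt "0 0 -15 0 0 0" --pt "0 0 -19 0 0 0" --pt "0 0 -19 0 0 0" --hand 1

```text
time_s: 8.4
position: [0.5054, -0.3273, 0.2088]
tool_rot: [[-0.506, 0.862, 0.01], [0.862, 0.506, -0.01], [-0.013, 0.004, -1.0]]
ft_force: [0.2, 0.0, -0.0]
grip_width: 0.085
gripper_force: 0.0
```

```bash
python3 - <<'E'
from h import *
P,s,im=fit("side","done"); print("done",s,rect(P),np.percentile(P[:,2],[5,50,95]))
for c in ["side","top"]:
  r=fit(c,"fresh"); 
  if r:
    P=r[0]; keepfit(P,frame(-25,0)); keepfit(P,frame(0,0))
im=env.get_image("wrist"); save(im,"w2")
env.get_image("side") if 0 else None
F=frame(-25,0); go([.494,.335,.20],tool(F)); go([.494,.335,.20],tool(F,-1)); print(env.observe()["q"])
im=env.get_image("top"); X=cloud(im); r=env.regions_of("top","rest"); 
E
```

```text
done 0.82 (array([ 507.4, -324.8]), array([51.5, 99.4]), 29.8) [0.00833899 0.01256193 0.0304759 ]
boss 21 [369.8 218.1] [ 17.3 586.3] 13.5
flange 137 [357.5 228.4] [ 42.9 611.2] 11.2
boss plane n 36.7 slope deg [-18. -40.]
flange plane n 18.8 slope deg [ 1.3 -4.3]
boss 21 [427.3  41.4] [586.3  17.3] 78.5
flange 137 [420.6  55.9] [611.2  42.9] 76.2
boss plane n 36.7 slope deg [-32.9 -31.9]
flange plane n 18.8 slope deg [-0.7 -4.5]
boss 176 [305.4 511.5] [29.6 50.2] 0.5
flange 525 [306.2 511.7] [98.1 43.3] 89.0
boss plane n 33.9 slope deg [ 0.8 -0.3]
flange plane n 16.3 slope deg [-0.9  0.1]
boss 176 [493.  334.5] [50.2 29.6] 65.5
flange 525 [493.7 334.4] [98.1 43.3] 64.0
boss plane n 33.9 slope deg [ 0.6 -0.6]
flange plane n 16.3 slope deg [-0.7  0.4]
t 8.75 jog [57.42, 32.63, 0.05, -0.13, -0.14, 55.4] ft [-0.3 -0.3 -0.3]
t 8.75 jog [57.42, 32.63, 0.05, 0.17, -0.16, -124.6] ft [-0.3 -0.3 -0.3]
[-4.41989895e+01  2.81831697e+01  6.91675116e+01 -3.77559051e-04
  8.28374320e+01 -7.45965917e+01]
```

jog_arm --pt "57.4 32.6 0 0 0 55.4" --pt "57.4 32.6 0 0 0 55.4" --pt "57.4 32.6 0 0 0 55.4" --pt "57.4 32.6 0 0 0 55.4" --pt "57.4 32.6 0 0 0 55.4" --pt "57.4 32.6 0 0 0 55.4" --pt "57.4 32.6 0 0 0 55.4" --pt "57.4 32.6 0 0 0 55.4"

```text
time_s: 9.52
position: [0.4992, -0.0084, 0.2004]
tool_rot: [[0.409, 0.913, -0.001], [0.913, -0.409, 0.0], [0.0, -0.001, -1.0]]
ft_force: [0.8, -0.1, -0.2]
grip_width: 0.0853
gripper_force: 0.0
```

```bash
python3 - <<'E'
from h import *
F=frame(-25,0); go([.494,.335,.18],tool(F))
im=env.get_image("top"); save(im,"top2")
E
```

```text
t 9.52 jog [31.13, -14.5, 2.06, -0.05, -0.01, 0.88] ft [ 0.8 -0.1 -0.2]
```

View pics/top2.png

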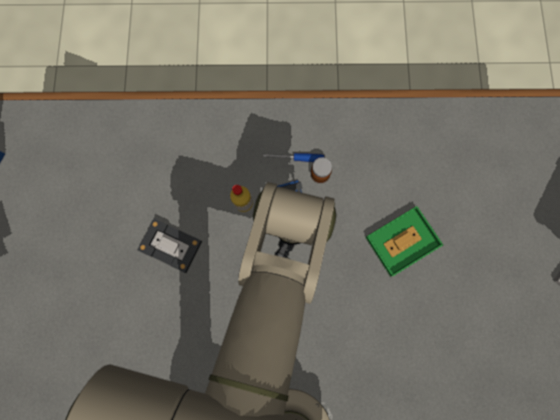

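The brass keep lies flat, boss up, in the tray at (404,241). The die with the grey keep is at (170,245), and the bottle and jar have not moved. Next, go above the die.

jog_arm --pt "31.1 -14.5 2 0 0 0.9" --pt "31.1 -14.5 2 0 0 0.9" --pt "31.1 -14.5 2 0 0 0.9" --pt "31.1 -14.5 2 0 0 0.9" --pt "31.1 -14.5 2 0 0 0.9" --pt "31.1 -14.5 2 0 0 0.9" --pt "31.1 -14.5 2 0 0 0.9" --pt "31.1 -14.5 2 0 0 0.9"

```text
time_s: 10.23
position: [0.4921, 0.3245, 0.1808]
tool_rot: [[0.417, 0.909, -0.001], [0.909, -0.417, 0.0], [-0.0, -0.001, -1.0]]
ft_force: [0.7, -0.7, -0.5]
grip_width: 0.0852
gripper_force: 0.0
```

jog_arm --pt "0.5 -0.3 0 0 0 0" --pt "0.5 -0.3 0 0 0 0" --pt "0.5 -0.3 0 0 0 0"

```text
time_s: 10.48
position: [0.4918, 0.3279, 0.1809]
tool_rot: [[0.417, 0.909, -0.001], [0.909, -0.417, -0.0], [-0.001, -0.001, -1.0]]
ft_force: [-0.1, -0.2, -0.0]
grip_width: 0.0853
gripper_force: 0.0
```

```bash
python3 - <<'E'
from h import *
F=frame(-25,0); 
im=env.get_image("wrist"); save(im,"w3")
P,s,_=fit("wrist","fresh",im=im); print(s); keepfit(P,F)
P,s,_=fit("wrist","die",im=im); print(s,rect(P),np.percentile(P[:,2],[5,50,95]))
q=F@[.3055,.5116,0]; go([q[0],q[1],.10],tool(F))
E
```

```text
0.74
boss 1518 [307.  511.2] [49.9 29.7] 89.5
flange 4020 [306.8 511.4] [ 44.3 100.5] 0.1
boss plane n 35.2 slope deg [-0.  -0.1]
flange plane n 17.3 slope deg [-0. -0.]Traceback (most recent call last):
  File "<stdin>", line 5, in <module>
TypeError: cannot unpack non-iterable NoneType object
```

View pics/w3.png

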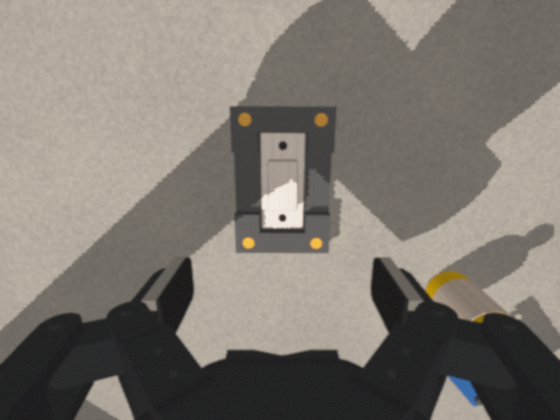

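The wrist view shows the grey keep flat in the pocket at (283,182), with its boss lengthwise in the picture. The side cutaways are free for the fingers.

```bash
python3 - <<'E'
from h import *
F=frame(-25,0); q=F@[.3066,.5114,0]; go([q[0],q[1],.0185],tool(F))
E
```

```text
t 10.63 jog [0.71, -0.14, 16.3, -0.02, 0.0, 0.21] ft [ 0.7 -0.1 -0.3]
```

jog_arm --pt "0.7 -0.14 4 0 0 0.2" --pt "0.7 -0.14 8 0 0 0.2" --pt "0.7 -0.14 12 0 0 0.2" --pt "0.7 -0.14 12 0 0 0.2" --pt "0.7 -0.14 12 0 0 0.2"

```text
time_s: 11.05
position: [0.4935, 0.3341, 0.061]
tool_rot: [[0.422, 0.907, -0.003], [0.907, -0.422, -0.001], [-0.002, -0.002, -1.0]]
ft_force: [0.1, 0.9, 0.3]
grip_width: 0.0854
gripper_force: 0.0
```

```bash
python3 - <<'E'
from h import *
F=frame(-25,0); q=F@[.3066,.5114,0]; go([q[0],q[1],.0185],tool(F))
E
```

```text
t 11.05 jog [0.01, 0.06, 4.25, -0.14, 0.12, 0.03] ft [0.1 0.9 0.3]
```

jog_arm --pt "0 0.05 2 -0.1 0.1 0" --pt "0 0.05 3.5 -0.1 0.1 0" --pt "0 0.05 4.2 -0.1 0.1 0" --pt "0 0.05 4.2 -0.1 0.1 0" --pt "0 0.05 4.2 -0.1 0.1 0" --pt "0 0.05 4.2 -0.1 0.1 0"

```text
time_s: 11.55
position: [0.495, 0.3353, 0.0213]
tool_rot: [[0.421, 0.907, 0.005], [0.907, -0.421, 0.002], [0.004, 0.003, -1.0]]
ft_force: [-0.8, 0.0, -0.3]
grip_width: 0.0851
gripper_force: 0.0
```

jog_arm --pt "0 0 0 0 0 0" --pt "0 0 0 0 0 0" --pt "0 0 0 0 0 0" --pt "0 0 0 0 0 0" --pt "0 0 0 0 0 0" --pt "0 0 0 0 0 0" --pt "0 0 0 0 0 0" --hand 0.2 --newtons 50

```text
time_s: 12.13
position: [0.4942, 0.3352, 0.0197]
tool_rot: [[0.421, 0.907, 0.003], [0.907, -0.421, 0.002], [0.002, 0.002, -1.0]]
ft_force: [-0.1, 0.1, 5.4]
grip_width: 0.0288
gripper_force: 51.6
```

jog_arm --pt "0 0 -1 0 0 0" --pt "0 0 -4 0 0 0" --pt "0 0 -8 0 0 0" --pt "0 0 -12 0 0 0" --pt "0 0 -16 0 0 0" --pt "0 0 -19 0 0 0" --pt "0 0 -19 0 0 0"

```text
time_s: 12.72
position: [0.4952, 0.3356, 0.2165]
tool_rot: [[0.421, 0.907, 0.013], [0.907, -0.421, 0.006], [0.01, 0.009, -1.0]]
ft_force: [0.2, -0.4, -1.8]
grip_width: 0.0285
gripper_force: 52.1
```

```bash
python3 - <<'E'
from h import *
Fo=frame(15,22); F=frame(15.1,22); p=Fo@[.609,-.158,-.1106]
go(p+F[:,2]*.10,tool(F))
P,s,im=fit("side","fresh"); print(s,rect(P)); save(im,"side3")
# bar
for c in ["top","side"]:
  for t in ["rest_bar"]:
    im=env.get_image(c); X=cloud(im)
    for r in env.regions_of(c,t)[:1]:
      m=r["pixels"]&(im["depth"]>0); q=X[m]@F; q=q[abs(q[:,2]+.1166)<.012]; print(c,r["score"],len(q)); keep=q[:,:]
      print(cv2.minAreaRect((q[:,:2]*1000).astype(np.float32)),np.percentile(q[:,2],[5,50,95]).round(4))
      np.save(c+"bar.npy",q)
E
```

```text
t 12.72 jog [-26.95, 22.96, -0.25, -20.39, 7.29, -39.54] ft [ 0.2 -0.4 -1.8]
0.84 (array([522.3, 491.8]), array([427.8,  66.6]), 76.2)
top 0.62 300
((600.0097045898438, -151.61297607421875), (93.69834899902344, 37.7032470703125), 88.84785461425781) [-0.1249 -0.1181 -0.1144]
side 0.89 325
((601.177734375, -155.0554656982422), (38.41387176513672, 98.0756607055664), 0.06523081660270691) [-0.1255 -0.1171 -0.113 ]
```

```bash
python3 - <<'E'
from h import *
Fo=frame(15,22); F=frame(15.1,22); p=Fo@[.609,-.158,-.1106]
go(p+F[:,2]*.16,tool(F))
E
```

```text
t 13.02 jog [-28.2, 21.39, -6.64, -21.18, 7.7, -39.49] ft [ 0.4 -0.  -2.8]
```

jog_arm --pt "-28.2 21.4 -6.6 -21 7.7 -39.5" --pt "-28.2 21.4 -6.6 -21 7.7 -39.5" --pt "-28.2 21.4 -6.6 -21 7.7 -39.5" --pt "-28.2 21.4 -6.6 -21 7.7 -39.5" --pt "-28.2 21.4 -6.6 -21 7.7 -39.5" --pt "-28.2 21.4 -6.6 -21 7.7 -39.5" --pt "-28.2 21.4 -6.6 -21 7.7 -39.5" --pt "-28.2 21.4 -6.6 -21 7.7 -39.5"

```text
time_s: 13.68
position: [0.5559, 0.0433, 0.2632]
tool_rot: [[-0.265, 0.894, 0.36], [0.964, 0.245, 0.101], [0.002, 0.374, -0.927]]
ft_force: [1.4, 0.6, -2.0]
grip_width: 0.0288
gripper_force: 52.1
```

```bash
python3 - <<'E'
from h import *
Fo=frame(15,22); F=frame(15.1,22); p=Fo@[.609,-.158,-.1106]
go(p+F[:,2]*.16,tool(F))
E
```

```text
t 13.68 jog [-5.6, 0.18, -1.09, -0.02, -0.22, 0.22] ft [ 1.4  0.6 -2. ]
```

jog_arm --pt "-5.6 0.2 -1.1 0 -0.2 0.2" --pt "-5.6 0.2 -1.1 0 -0.2 0.2" --pt "-5.6 0.2 -1.1 0 -0.2 0.2" --pt "-5.6 0.2 -1.1 0 -0.2 0.2" --pt "-5.6 0.2 -1.1 0 -0.2 0.2"

```text
time_s: 14.1
position: [0.5692, -0.0098, 0.2743]
tool_rot: [[-0.257, 0.897, 0.361], [0.966, 0.238, 0.097], [0.001, 0.374, -0.928]]
ft_force: [0.4, 0.8, -2.4]
grip_width: 0.0289
gripper_force: 52.1
```

```bash
python3 - <<'E'
from h import *
Fo=frame(15,22); F=Fo; p=Fo@[.609,-.158,-.1106]
go(p+F[:,2]*.16,tool(frame(15.1,22)))
im=env.get_image("wrist"); X=cloud(im); I=im["frame"].astype(int)
cv2.imwrite("pics/w4.png",cv2.resize(im["frame"][90:420,150:420,::-1],None,fx=1.8,fy=1.8))
o=env.observe(); T=tool(Fo)
for t in ["rest_bar","fresh","rest"]:
  for r in env.regions_of("wrist",t)[:2]:
    m=r["pixels"]&(im["depth"]>0); q=X[m]@F
    print(t,r["score"],np.round(r["point"]),len(q),"x",np.percentile(q[:,0],[1,50,99]).round(4),"y",np.percentile(q[:,1],[1,50,99]).round(4),"n",np.percentile(q[:,2],[5,50,95]).round(4))
    if t=="rest_bar":
      A=q[abs(q[:,2]+.1166)<.004]; print(cv2.minAreaRect((A[:,:2]*1000).astype(np.float32)))
red=(I[...,0]>110)&(I[...,1]<70)&(I[...,2]<70)
n,lab,st,ce=cv2.connectedComponentsWithStats(red.astype(np.uint8))
for k in range(1,n):
  if st[k,4]>8:
    q=X[lab==k]@F; print("red",ce[k].round(1),st[k],"x",np.percentile(q[:,0],[2,98]).round(4),"y",np.percentile(q[:,1],[2,50,98]).round(4),"n",np.percentile(q[:,2],[2,50,98]).round(4))
E
```

```text
t 14.1 jog [-0.12, -0.11, -0.01, -0.07, 0.02, -0.22] ft [ 0.4  0.8 -2.4]
rest_bar 0.57 [148. 276.] 656 x [0.5806 0.606  0.6172] y [-0.1336 -0.1173 -0.1065] n [-0.1229 -0.1166 -0.1108]
((598.718994140625, -119.73930358886719), (37.0128288269043, 28.32546615600586), 0.32583725452423096)
fresh 0.63 [242. 281.] 12882 x [0.5889 0.6102 0.6311] y [-0.2062 -0.1397 -0.108 ] n [0.0459 0.0482 0.0655]
rest 0.63 [152. 242.] 3541 x [0.5256 0.5574 0.6162] y [-0.2035 -0.1268 -0.0997] n [-0.2251 -0.2039 -0.116 ]
red [324.8  54.1] [308  38  33  34 808] x [0.6326 0.6568] y [-0.0476 -0.0362 -0.0254] n [-0.084  -0.0782 -0.0739]
red [256.  149.1] [253 145   7   9  47] x [0.5808 0.5865] y [-0.1286 -0.1161 -0.1118] n [-0.1877 -0.1108 -0.1087]
```

View pics/w4.png

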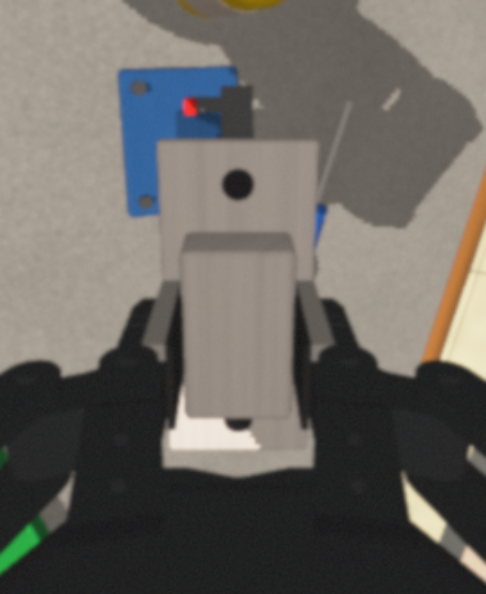

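The crop shows the held grey keep gripped square on the boss. Behind it are the bare bar's far end at about (238,90 in the crop) and one red stop at (190,105). The bar's centre seems 3–4 mm off where the brass keep lay, so I'll shift sideways to see the whole bar.

jog_arm --pt "-4 0 0 0 0 0" --pt "-8 0 0 0 0 0" --pt "-8.5 0 0 0 0 0" --pt "-8.5 0 0 0 0 0" --pt "-8.5 0 0 0 0 0"

```text
time_s: 14.72
position: [0.5913, -0.0921, 0.2751]
tool_rot: [[-0.257, 0.896, 0.362], [0.967, 0.238, 0.097], [0.0, 0.375, -0.927]]
ft_force: [0.6, 0.4, -2.5]
grip_width: 0.0286
gripper_force: 52.1
```

```bash
python3 - <<'E'
from h import *
F=frame(15,22)
im=env.get_image("wrist"); X=cloud(im); I=im["frame"].astype(int); q=X@F; np.savez("w5.npz",q=q,I=im["frame"])
cv2.imwrite("pics/w5.png",cv2.resize(im["frame"][20:240,150:420,::-1],None,fx=2.5,fy=2.5))
o=env.observe(); print("tcp in F",(o["position"]@F).round(4), "R rel",(F.T@o["tool_rot"]).round(3).tolist())
d=im["depth"]>0
# held keep
m=d&(np.abs(q[...,2]-.047)<.003)&(abs(q[...,0]-.61)<.03); 
r=env.regions_of("wrist","fresh"); print("fresh",r[0]["score"],r[0]["point"]); P=X[r[0]["pixels"]&d]; keepfit(P,F)
r=env.regions_of("wrist","rest_bar")
for a in r[:2]:
  A=q[a["pixels"]&d]; print(a["score"],a["point"],len(A),np.percentile(A[:,1],[1,99]))
A=q[d&(abs(q[...,2]+.1166)<.004)&(abs(q[...,0]-.61)<.013)&(abs(q[...,1]+.158)<.07)]
print("bar",len(A),cv2.minAreaRect((A[:,:2]*1000).astype(np.float32)),np.median(A[:,2]),[np.percentile(A[:,i],[1,99]).round(4) for i in (0,1)])
red=(I[...,0]>100)&(I[...,1]<70)&(I[...,2]<70)&d&(abs(q[...,2]+.112)<.008)&(abs(q[...,0]-.583)<.012)
n,lab,st,ce=cv2.connectedComponentsWithStats(red.astype(np.uint8))
for k in range(1,n):
  if st[k,4]>8:
    a=q[lab==k]; print("red",ce[k].round(1),st[k],"x",np.percentile(a[:,0],[2,98]).round(4),"y",np.percentile(a[:,1],[2,50,98]).round(4),"n",np.percentile(a[:,2],[2,50,98]).round(4))
E
```

```text
tcp in F [ 0.6106 -0.2415  0.0502] R rel [[0.001, 1.0, 0.0], [1.0, -0.001, -0.0], [-0.0, 0.0, -1.0]]
fresh 0.9 [242.1, 280.5]
boss 5896 [ 610.6 -242.7] [30.2 50.8] 0.4
flange 12882 [ 610.3 -243.2] [100.6  44.1] 89.9
boss plane n 65.4 slope deg [-0.4 -0.8]
flange plane n 47.5 slope deg [-0.1 -0.2]
0.93 [90.5, 278.1] 2424 [-0.19988445 -0.10545211]
bar 1930 ((608.994384765625, -153.13388061523438), (17.256052017211914, 95.78914642333984), 0.30533716082572937) -0.11669545738337342 [array([0.6005, 0.6177]), array([-0.1999, -0.1064])]
red [252.   54.9] [249  50   7  11  72] x [0.5807 0.5861] y [-0.12   -0.1165 -0.1125] n [-0.1171 -0.1107 -0.1094]
red [256. 139.] [254 136   5   7  35] x [0.5832 0.5868] y [-0.1945 -0.1915 -0.1886] n [-0.1176 -0.1109 -0.1097]
```

View pics/w5.png

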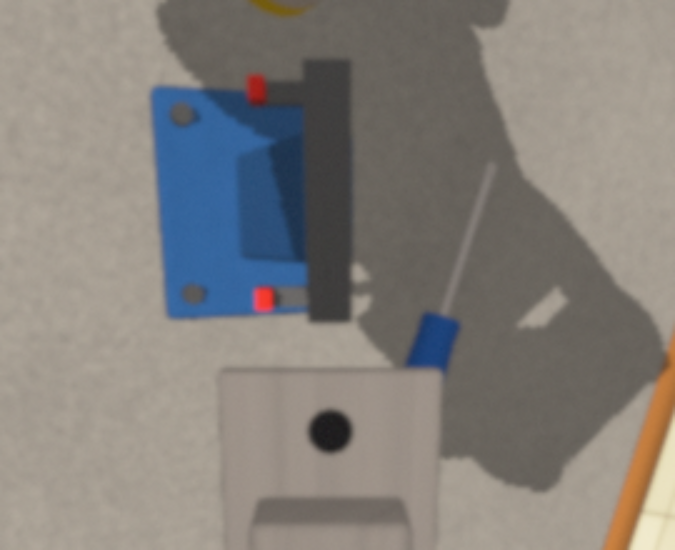

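The bare bar is centred near (328,190 in the crop), with red stops at (256,90) and (264,299). Its centre in my slope frame is x 609.0, y −153.4, so the brass keep did sit about 4 mm off. I'll come in 3 mm uphill of the stops, lower, then slide down.

```bash
python3 - <<'E'
from h import *
F=frame(15,22); R=tool(frame(15.3,22))
go(F@[.6112,-.152,-.08],R)
E
```

```text
t 14.87 jog [8.93, 0.02, 13.04, 0.05, 0.15, -0.32] ft [ 0.7 -0.1 -2.3]
```

jog_arm --pt "4 0 0 0 0.1 -0.3" --pt "8 0 1 0 0.1 -0.3" --pt "8.9 0 4 0 0.1 -0.3" --pt "8.9 0 8 0 0.1 -0.3" --pt "8.9 0 11.5 0 0.1 -0.3" --pt "8.9 0 11.5 0 0.1 -0.3" --pt "8.9 0 11.5 0 0.1 -0.3" --pt "8.9 0 11.5 0 0.1 -0.3"

```text
time_s: 15.53
position: [0.6107, 0.0046, 0.1707]
tool_rot: [[-0.262, 0.893, 0.365], [0.965, 0.244, 0.097], [-0.002, 0.377, -0.926]]
ft_force: [-0.9, -0.3, -1.8]
grip_width: 0.0288
gripper_force: 52.0
```

```bash
python3 - <<'E'
from h import *
F=frame(15,22); R=tool(frame(15.3,22)); o=env.observe(); print((o["position"]@F).round(4))
go(F@[.6112,-.152,-.107],R)
im=env.get_image("wrist"); X=cloud(im); d=im["depth"]>0
r=env.regions_of("wrist","fresh"); print("fresh",r[0]["score"],r[0]["point"]); keepfit(X[r[0]["pixels"]&d],F)
im=env.get_image("side"); r=env.regions_of("side","fresh"); 
for a in r[:2]:
  m=a["pixels"]&(im["depth"]>0); print(a["score"],a["point"]); q=cloud(im)[m]@F; print(cv2.minAreaRect((q[:,:2]*1000).astype(np.float32)))
E
```

```text
[ 0.612  -0.1536 -0.0632]
t 15.53 jog [0.17, -0.09, 4.38, 0.17, 0.14, -0.05] ft [-0.9 -0.3 -1.8]
fresh 0.83 [238.9, 280.0]
boss 5887 [ 611.7 -154.5] [30.  50.8] 0.2
flange 12872 [ 611.7 -154.8] [ 44.2 100.8] 0.1
boss plane n -47.8 slope deg [-0.1 -0.7]
flange plane n -65.7 slope deg [ 0.1 -0.2]
0.97 [181.0, 298.2]
((645.4495239257812, -103.97337341308594), (228.6870880126953, 55.338924407958984), 66.85106658935547)
0.61 [237.4, 341.3]
((622.1625366210938, -279.7380065917969), (74.65347290039062, 53.45002746582031), 1.709952473640442)
```

jog_arm --pt "0.15 0 1.5 0.1 0.1 0" --pt "0.15 0 3 0.1 0.1 0" --pt "0.15 0 4 0.1 0.1 0" --pt "0.15 0 4.3 0.1 0.1 0" --pt "0.15 0 4.3 0.1 0.1 0" --pt "0.15 0 4.3 0.1 0.1 0"

```text
time_s: 16.23
position: [0.6258, 0.0098, 0.1296]
tool_rot: [[-0.262, 0.895, 0.361], [0.965, 0.243, 0.099], [0.0, 0.374, -0.927]]
ft_force: [-0.8, -0.2, -1.7]
grip_width: 0.0284
gripper_force: 52.1
```

```bash
python3 - <<'E'
from h import *
F=frame(15,22); R=tool(frame(15.3,22)); o=env.observe(); print((o["position"]@F).round(4))
go(F@[.6112,-.1522,-.1092],R)
E
```

```text
[ 0.6113 -0.1525 -0.1072]
t 16.23 jog [0.03, -0.01, 0.2, -0.01, 0.01, -0.1] ft [-0.8 -0.2 -1.7]
```

jog_arm --pt "0 0 0.1 0 0 -0.1" --pt "0 0 0.1 0 0 -0.1" --pt "0 0 0.15 0 0 -0.1" --pt "0 0 0.15 0 0 -0.1"

```text
time_s: 16.57
position: [0.6262, 0.0101, 0.1278]
tool_rot: [[-0.264, 0.895, 0.361], [0.965, 0.245, 0.099], [-0.0, 0.374, -0.927]]
ft_force: [1.0, -0.2, -1.1]
grip_width: 0.0287
gripper_force: 52.1
```

jog_arm --pt "0 0 0.05 0 0 0" --pt "0 0 0.05 0 0 0" --pt "0 0 0.1 0 0 0" --pt "0 0 0.1 0 0 0"

```text
time_s: 16.9
position: [0.6263, 0.01, 0.1277]
tool_rot: [[-0.264, 0.894, 0.361], [0.965, 0.245, 0.098], [-0.0, 0.374, -0.927]]
ft_force: [-9.2, -1.9, 9.2]
grip_width: 0.0287
gripper_force: 53.8
```

jog_arm --pt "0 -0.1 -0.05 0 0 0" --pt "0 -0.1 -0.05 0 0 0" --pt "0 -0.2 -0.05 0 0 0" --pt "0 -0.2 -0.05 0 0 0"

```text
time_s: 17.23
position: [0.6253, 0.0096, 0.1273]
tool_rot: [[-0.264, 0.894, 0.363], [0.965, 0.245, 0.099], [-0.001, 0.376, -0.927]]
ft_force: [-1.7, 0.1, 5.0]
grip_width: 0.0288
gripper_force: 53.1
```

```bash
python3 - <<'E'
from h import *
F=frame(15,22); R=tool(frame(15.3,22)); o=env.observe(); print((o["position"]@F).round(4),"ft F",(o["ft_force"]@F).round(1))
go(F@[.608,-.1522,-.1092],R)
E
```

```text
[ 0.61   -0.1526 -0.1092] ft F [0.3 0.5 5.2]
t 17.23 jog [0.04, -0.2, 0.0, 0.09, 0.04, 0.0] ft [-1.7  0.1  5. ]
```

jog_arm --pt "0 -0.1 0 0 0 0" --pt "0 -0.1 0 0 0 0" --pt "0 -0.15 0 0 0 0" --pt "0 -0.15 0 0 0 0"

```text
time_s: 17.57
position: [0.6243, 0.0092, 0.1269]
tool_rot: [[-0.264, 0.893, 0.364], [0.965, 0.245, 0.098], [-0.001, 0.377, -0.926]]
ft_force: [0.4, 0.7, 4.3]
grip_width: 0.0289
gripper_force: 52.9
```

```bash
python3 - <<'E'
from h import *
F=frame(15,22); o=env.observe(); print((o["position"]@F).round(4),"ft F",(o["ft_force"]@F).round(1),(o["wrist_torque"]@F).round(2))
E
```

```text
[ 0.6089 -0.1527 -0.1092] ft F [2.2 0.6 3.8] [ 0.24 -0.32  0.05]
```

jog_arm --pt "0 -0.05 0 0 0 0" --pt "0 -0.05 0 0 0 0" --pt "0 -0.1 0 0 0 0" --pt "0 -0.1 0 0 0 0"

```text
time_s: 17.9
position: [0.6241, 0.0092, 0.1268]
tool_rot: [[-0.264, 0.893, 0.365], [0.965, 0.245, 0.099], [-0.001, 0.379, -0.926]]
ft_force: [5.6, 4.3, 4.9]
grip_width: 0.0287
gripper_force: 52.6
```

```bash
python3 - <<'E'
from h import *
F=frame(15,22); o=env.observe(); print((o["position"]@F).round(4),"ft F",(o["ft_force"]@F).round(1),(o["wrist_torque"]@F).round(2))
E
```

```text
[ 0.6087 -0.1527 -0.1091] ft F [7.9 2.8 2.1] [ 0.45 -1.22  0.19]
```

jog_arm --pt "0 -0.03 0.04 0 0 0" --pt "0 -0.03 0.04 0 0 0" --pt "0 -0.03 0.04 0 0 0" --pt "0 -0.03 0.04 0 0 0" --newtons 20

```text
time_s: 18.23
position: [0.6242, 0.0092, 0.1268]
tool_rot: [[-0.264, 0.892, 0.366], [0.965, 0.245, 0.098], [-0.002, 0.379, -0.925]]
ft_force: [4.9, 3.3, 7.3]
grip_width: 0.0288
gripper_force: 53.0
```

```bash
python3 - <<'E'
from h import *
F=frame(15,22); o=env.observe(); print((o["position"]@F).round(4),"ft F",(o["ft_force"]@F).round(1),(o["wrist_torque"]@F).round(2),o["gripper_force"])
im=env.get_image("wrist"); X=cloud(im); d=im["depth"]>0
r=env.regions_of("wrist","fresh"); print("fresh",r[0]["score"],r[0]["point"]); keepfit(X[r[0]["pixels"]&d],F)
E
```

```text
[ 0.6087 -0.1527 -0.1092] ft F [7.9 1.9 4.7] [ 0.45 -1.1   0.16] 53.03407430648804
fresh 0.57 [239.7, 282.3]
boss 5791 [ 608.5 -153.4] [30.1 50.5] 0.2
flange 12613 [ 608.4 -153.4] [ 44. 100.] 0.2
boss plane n -93.7 slope deg [ 0.4 -0.4]
flange plane n -111.6 slope deg [0.2 0.2]
```

jog_arm --pt "0 0 0 0 0 0" --pt "0 0 0 0 0 0" --pt "0 0 0 0 0 0" --pt "0 0 0 0 0 0" --pt "0 0 0 0 0 0" --pt "0 0 0 0 0 0" --hand 0.8

```text
time_s: 18.83
position: [0.622, 0.009, 0.1246]
tool_rot: [[-0.264, 0.895, 0.36], [0.965, 0.245, 0.099], [0.0, 0.373, -0.928]]
ft_force: [-0.3, 0.8, 0.1]
grip_width: 0.0682
gripper_force: 0.0
```

jog_arm --pt "0 0 -1 0 0 0" --pt "0 0 -4 0 0 0" --pt "0 0 -8 0 0 0" --pt "0 0 -12 0 0 0" --pt "0 0 -15 0 0 0" --pt "0 0 -15 0 0 0" --pt "0 0 -15 0 0 0"

```text
time_s: 19.42
position: [0.5679, -0.0061, 0.2663]
tool_rot: [[-0.263, 0.893, 0.364], [0.965, 0.245, 0.097], [-0.002, 0.377, -0.926]]
ft_force: [0.8, 0.5, -1.7]
grip_width: 0.0683
gripper_force: 0.0
```

```bash
python3 - <<'E'
from h import *
F=frame(15,22)
im=env.get_image("wrist"); X=cloud(im); d=im["depth"]>0; I=im["frame"].astype(int); q=X@F
cv2.imwrite("pics/w6.png",cv2.resize(im["frame"][60:280,150:420,::-1],None,fx=2.5,fy=2.5))
r=env.regions_of("wrist","fresh"); print("fresh",r[0]["score"],r[0]["point"]); keepfit(X[r[0]["pixels"]&d],F)
red=(I[...,0]>100)&(I[...,1]<70)&(I[...,2]<70)&d&(abs(q[...,2]+.112)<.008)&(abs(q[...,0]-.583)<.012)
n,lab,st,ce=cv2.connectedComponentsWithStats(red.astype(np.uint8))
for k in range(1,n):
  if st[k,4]>8:
    a=q[lab==k]; print("red",ce[k].round(1),"x",np.percentile(a[:,0],[2,98]).round(4),"y",np.percentile(a[:,1],[2,50,98]).round(4))
E
```

```text
fresh 0.81 [190.6, 282.2]
boss 1576 [ 608.6 -153.5] [49.6 29.3] 89.8
flange 4108 [ 608.4 -153.6] [43.5 99.8] 0.8
boss plane n -93.7 slope deg [ 0.1 -0. ]
flange plane n -111.6 slope deg [-0.1  0.2]
red [257.4 153.1] x [0.5811 0.585 ] y [-0.1191 -0.1152 -0.1118]
red [259.5 225. ] x [0.5823 0.5858] y [-0.1938 -0.1892 -0.1875]
```

View pics/w6.png

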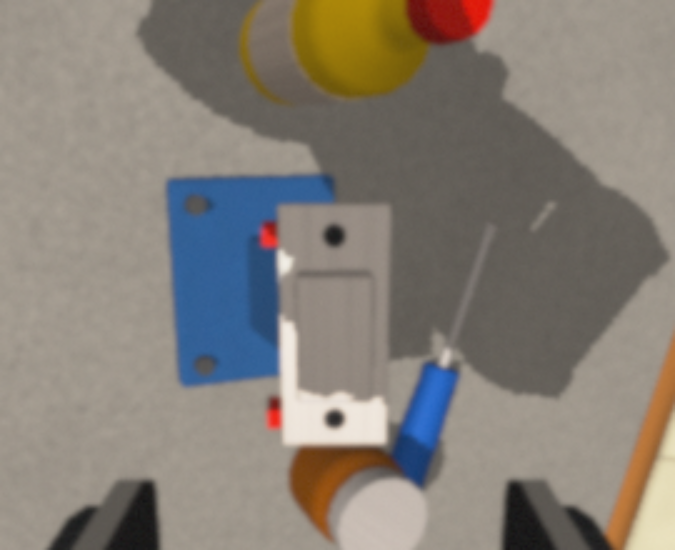

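The grey keep lies flat and centred on the bar, with its lower edge on both red stops at (270,235) and (275,412) in the crop. The bottle, jar and screwdriver have not moved. Handing in.

```bash
python3 -c "
from rig import env
print(env.close_job())"
```

```text
the job is handed in; nothing more can be done
None
```

The job is handed in, with no verdict returned: the brass keep lies flat, boss up, in the green tray, and the grey keep sits boss up and centred on the sloped bar, against both red stops to within about 1 mm by the last camera check.

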